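# Start the bench timers in order

### The arm

A 6-joint arm with a two-finger parallel gripper is mounted at the origin on a cart in front of the work surface, level with it; the furniture and walls round the work are solid. World frame = base frame: x ahead of the robot, y to its left, z up, the work surface at z = 0. Lengths are in m, angles in rad, forces in N, time in s.
With the tool pointing down it reaches from about 0.15 to 0.775 m from the base axis. Payload 6.1 kg.
Tool frame: the origin (TCP) lies midway between the tips of the shut fingers; the grasp point (between the pads) lies 19 mm behind it; x points along the fingers, y is the direction in which the jaws open and shut, and the axes are right-handed (so a half turn about x gives the same grasp; the last joint's range is limited). The gripper opens to 85 mm and grips with 20 to 120 N. Pads are 22 mm wide; open, the fingers measure 114 mm over their backs; the gripper's body (76 mm by 85 mm) begins 54 mm behind the grasp point. The pads swing forward as they close: fully open they stand 13 mm farther back than shut.
Start: joints at [1.128, 0.126, -0.04, 1.405, 0, 1.571], TCP at [0.225, 0.474, 0.203] pointing down, gripper open.
Joint ranges: [-2.72, 2.72], [-0.95, 1.95], [-1.27, 1.35], [-1.78, 2.02], [-1.46, 1.47], [-3.14, 3.14]. Speed limits (rad/s): [2.39, 2.39, 3.01, 3.14, 3.14, 3.14].

### API

Orientations are given as a rotation vector (axis times angle).
In Python, from rig import * gives the robot as it stands.
- The arm moves only by the tool arm_command, never from a script. Its argument "commands" is a list of rows, each an object with "slide": the shift along the world's x, y, z in mm, a list of three; "dr": the turn, a rotation vector about the world's x, y, z in rad, a list of three; "jaw": the closure in counts, from 0 (fully open) to 255 (shut). A call has 1 to 5 rows; each row is the pose to reach, as a shift and turn from the pose commanded when the call began; what a row does not reach only later rows make up. A row lasts 1/10 s, in which the tool goes at most 50 mm and 8.59 degrees, less where a joint would pass 70% of its speed; a pose out of reach is approached as far as the arm can. A call with a gripper value outside its range is refused whole. The fingers move at their own pace and stop on an object; "force" is the grip in N (left out, the last holds). Time passes only in rows, so rows that repeat a pose let the fingers close. It gives the time, the measured TCP pose, the force and the opening at its end, in the units of the state.
- get_obs(): the state, without advancing time (a new reading comes with each control period).
- read_camera(name): name is "scene" or "top" or "wrist"; returns the picture (400x640x3 uint8, red, green, blue); there is no depth.
- calibration(name): a dict with "fov_y" (degrees; the focal length in pixels is half the picture's height over the tangent of half this angle, whatever the lens; pixels are square), "cx", "cy" (the principal point, pixels), "position" and "orientation" of the camera in the world. Camera axes: x right, y up, looking along -z (the intrinsics and any distortion apply to the point x, -y, -z); pixel columns grow to the right and rows downward; lengths in m; the calibration is good to about 2 mm. The wrist camera is an equidistant fisheye: a pixel r from the principal point sees the ray r / f radians off the axis. A picture is of the moment at which its call begins: read the wrist's pose just before it. calibration takes no time and is no camera call; for the wrist camera it gives the pose at the moment of the call.
- close_job(): hands the job in, once; it reports no verdict.
The state is a dict: "clock": time; "joint_pos": joint angles; "joint_vel": joint speeds; "joint_torque": joint torques, N m; "ee_pos": TCP position; "ee_rot": TCP orientation; "wrist_force": force on the tool from outside, world axes, zero at the start; "ft_torque": the same for the moment, N m; "opening": finger opening in m.
Only numpy, scipy, OpenCV 4.12 (cv2) and the standard library are available. Lean on these libraries where they do the work, as an engineer would, in place of code of your own. Each camera call takes 0.05 s, during which the arm holds its last target.

### The job

Start the three stopped bench timers by pressing down the soft button on top of each with a fingertip, lightly and without banging it against its stop, until it stays fully down: blue first, then green, then yellow. Only press them where they stand: do not lift a timer, tip it or push it away from its place. Do not touch the red timer, which is already running, and leave the bottles, the beaker and the yellow cup alone.

Things in the scene. Friction and masses are not known exactly. Their poses are not given: they have to be found in the camera images.
- blue_button (a joint): push-button on the blue timer, in m: 0 = up, 0.007 = fully down. It goes straight down with about 3 N of friction, has no spring, ends at 0.007, and stays where it is left (down = timer running). Up at the start.
- blue_top (a point): centre of the flat top of the blue push-button (a blue round cap, diameter 34 mm). It stands 46 mm above the counter when up and 39 mm when fully down and let go; everything else on the timer is below 30 mm. The cap is rubbery and gives 1.5 N per mm (at most 6 mm) and springs back, so while pressed the top lies about 2 mm lower: pushing it 9 to 12 mm below where it stood (3 to 8 N) sets the button.
- blue_timer: the blue timer: a loose white box 82 x 66 mm with 26 mm high case on rubber feet, 0.25 kg, with a blue band round it, a small grey display at its front end (own -x) and the blue button on top. Origin on the counter straight below the button's centre; the case reaches 33 mm to own +x, 49 mm to own -x and 33 mm to each side; z up.
- green_button (a joint): push-button on the green timer, in m: 0 = up, 0.007 = fully down. It goes straight down with about 3 N of friction, has no spring, ends at 0.007, and stays where it is left (down = timer running). Up at the start.
- green_top (a point): centre of the flat top of the green push-button (a green round cap, diameter 34 mm). It stands 46 mm above the counter when up and 39 mm when fully down and let go; everything else on the timer is below 30 mm. The cap is rubbery and gives 1.5 N per mm (at most 6 mm) and springs back, so while pressed the top lies about 2 mm lower: pushing it 9 to 12 mm below where it stood (3 to 8 N) sets the button.
- green_timer: the green timer: a loose white box 82 x 66 mm with 26 mm high case on rubber feet, 0.25 kg, with a green band round it, a small grey display at its front end (own -x) and the green button on top. Origin on the counter straight below the button's centre; the case reaches 33 mm to own +x, 49 mm to own -x and 33 mm to each side; z up.
- yellow_button (a joint): push-button on the yellow timer, in m: 0 = up, 0.007 = fully down. It goes straight down with about 3 N of friction, has no spring, ends at 0.007, and stays where it is left (down = timer running). Up at the start.
- yellow_top (a point): centre of the flat top of the yellow push-button (a yellow round cap, diameter 34 mm). It stands 46 mm above the counter when up and 39 mm when fully down and let go; everything else on the timer is below 30 mm. The cap is rubbery and gives 1.5 N per mm (at most 6 mm) and springs back, so while pressed the top lies about 2 mm lower: pushing it 9 to 12 mm below where it stood (3 to 8 N) sets the button.
- yellow_timer: the yellow timer: a loose white box 82 x 66 mm with 26 mm high case on rubber feet, 0.25 kg, with a yellow band round it, a small grey display at its front end (own -x) and the yellow button on top. Origin on the counter straight below the button's centre; the case reaches 33 mm to own +x, 49 mm to own -x and 33 mm to each side; z up.
- red_button (a joint): push-button on the red timer, in m: 0 = up, 0.007 = fully down. It goes straight down with about 3 N of friction, has no spring, ends at 0.007, and stays where it is left (down = timer running). Down at the start.
- red_top (a point): centre of the flat top of the red push-button (a red round cap, diameter 34 mm). It stands 46 mm above the counter when up and 39 mm when fully down and let go; everything else on the timer is below 30 mm. The cap is rubbery and gives 1.5 N per mm (at most 6 mm) and springs back, so while pressed the top lies about 2 mm lower: pushing it 9 to 12 mm below where it stood (3 to 8 N) sets the button.
- red_timer: the red timer: a loose white box 82 x 66 mm with 26 mm high case on rubber feet, 0.25 kg, with a red band round it, a small grey display at its front end (own -x) and the red button on top. Origin on the counter straight below the button's centre; the case reaches 33 mm to own +x, 49 mm to own -x and 33 mm to each side; z up.
- green_cap_bottle: bystander: small white bottle with green cap, loose, 34 mm diameter, 68 mm high; origin at the centre of its underside
- red_cap_bottle: bystander: white bottle with red cap, loose, 42 mm diameter, 85 mm high; origin at the centre of its underside
- beaker: bystander: clear beaker, loose, about 81 mm wide, 95 mm high; origin at the centre of its underside
- cup: bystander: yellow cup, loose, 70 mm diameter, 61 mm high; origin at the centre of its underside
- acid_bottle: bystander: brown bottle with blue cap at the back, loose, 64 mm diameter, 140 mm high; origin at the centre of its underside
Mind the look-alikes: they are no part of the job. What is shaped like the blue_timer but pink is not meant.

How it is judged:
On the way, in this order (a step that is already met when the one before it is completed fails the run):
1. the blue button is down (the others still up) (value of joint blue_button above 0.005 m and value of joint each of green_button, yellow_button below 0.002 m), for 0.1 s.
2. then the green button is down (yellow still up) (value of joint green_button above 0.005 m and value of joint yellow_button below 0.002 m), for 0.1 s.
3. then the yellow button is down (value of joint yellow_button above 0.005 m), for 0.1 s.
At the end, for the whole second after the job is handed in: all four buttons are down (at least 5 of their 7 mm); every timer stands flat and still on the counter, the three started ones within 30 mm and the red one within 20 mm of where they stood; bottles, beaker and cup within 30 mm of where they stood (value of joint each of blue_button, green_button, yellow_button, red_button above 0.005 m and distance of each of blue_timer, green_timer, yellow_timer, green_cap_bottle, red_cap_bottle, beaker, cup, acid_bottle from where it was at the start of the episode below 0.03 m and distance of red_timer from where it was at the start of the episode below 0.02 m and height (world z) of each of blue_timer, green_timer, yellow_timer, red_timer below 0.005 m and angle between each of blue_timer, green_timer, yellow_timer, red_timer's own z axis and vertical below 0.05 rad and linear speed of each of blue_timer, green_timer, yellow_timer, red_timer below 0.02 m/s); the robot touches nothing.
It fails at once if a timer is pressed hard (over 30 N) (contact force between any of blue_timer, green_timer, yellow_timer and the fingers above 30 N or contact force between any of blue_timer, green_timer, yellow_timer and the arm above 30 N).
It fails at once if a timer is lifted or tipped (more than 10 mm up or 0.2 rad) (height (world z) of any of blue_timer, green_timer, yellow_timer, red_timer above 0.01 m or angle between any of blue_timer, green_timer, yellow_timer, red_timer's own z axis and vertical above 0.2 rad).
It fails at once if a timer is pushed away (more than 30 mm) (distance of any of blue_timer, green_timer, yellow_timer from where it was at the start of the episode above 0.03 m).
It fails at once if the red timer, which is running, is touched or moved (20 mm) (contact force between red_timer and the fingers above 0.5 N or contact force between red_timer and the arm above 0.5 N or distance of red_timer from where it was at the start of the episode above 0.02 m).
It fails at once if a bottle, the beaker or the cup is knocked (moved 30 mm or tipped 0.3 rad) (distance of any of green_cap_bottle, red_cap_bottle, beaker, cup, acid_bottle from where it was at the start of the episode above 0.03 m or angle between any of green_cap_bottle, red_cap_bottle, beaker, cup, acid_bottle's own z axis and vertical above 0.3 rad).
It also fails if it takes over 48 s, if anything falls off the work surface, if the arm or the gripper's body presses on something with over 40 N, if the wrist force passes 120 N, or if a joint passes its speed limit or range.

## Working session

There is one attempt and no reset: what is moved stays moved. The work goes in short steps, Python scripts to look and compute and a tool call to move; the robot and the scene stay as the last step left them, time stands still between calls to the robot, and variables do not carry over. Pictures are saved under pics/ and viewed, and the job is handed in when it is done.

Besides the shell and the picture viewer there is one more tool, called after "Request:" as a command line: name --argument value ..., lists and objects as JSON in quotes. arm_command: Moves the arm, as the interface text tells. Its arguments: {"type":"object","properties":{"commands":{"type":"array"},"force":{"type":"number"}},"required":["commands"]}

```bash
ls; mkdir -p pics; python3 - <<'E'
from rig import *
import cv2
for n in ["scene","top","wrist"]:
    c=calibration(n); print(n,c)
    cv2.imwrite(f"pics/{n}0.png",read_camera(n)[:,:,::-1])
print(get_obs())
E
```

```text
pics
scene {'fov_y': 55.35619960026718, 'cx': 321.215240045083, 'cy': 201.42237934302983, 'position': array([-0.26295186, -0.38313612,  0.99001831]), 'orientation': array([ 0.72459706, -0.44775822, -1.00602274])}
top {'fov_y': 54.95602602565038, 'cx': 317.38515622100476, 'cy': 195.70370612209788, 'position': array([0.31620867, 0.06724364, 1.33825571]), 'orientation': array([ 0.15775907, -0.15628444, -1.55987589])}
wrist {'fov_y': 65.70646984690485, 'cx': 320.9140177397666, 'cy': 202.84173003630374, 'position': array([0.14961397, 0.50935755, 0.37272537]), 'orientation': array([-0.2936293 , -0.18430717,  1.11783039])}
{'clock': 0.15, 'joint_pos': array([ 1.12800846e+00,  1.26277447e-01, -4.03958274e-02,  1.40538926e+00,
       -5.98832388e-06,  1.57084799e+00]), 'joint_vel': array([-8.60567449e-04, -1.96438853e-03,  3.64683381e-03,  1.76488643e-03,
        8.90294749e-05,  3.83781188e-04]), 'joint_torque': array([-7.80897390e-04, -4.36276889e+01,  3.53149939e+01,  1.36738963e-02,
       -9.42047132e-05,  1.02107941e-05]), 'ee_pos': array([0.22479111, 0.47404753, 0.20207941]), 'ee_rot': array([ 0.34632541,  1.54302634, -0.34828103]), 'wrist_force': array([ 0.76023874,  0.60900958, -0.02742363]), 'ft_torque': array([-0.00571089, -0.02154581, -0.00976056]), 'opening': 0.08566978345217723}
```

View pics/top0.png

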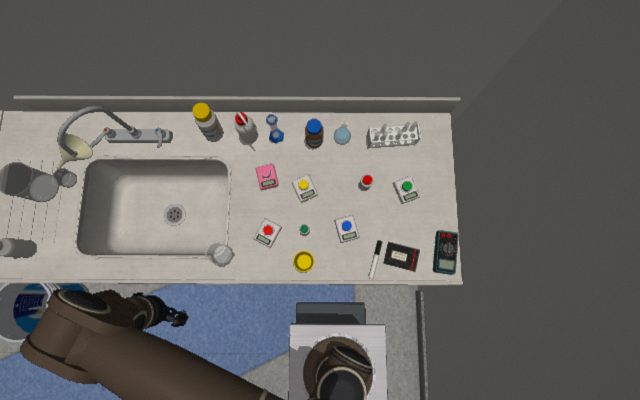

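View pics/scene0.png

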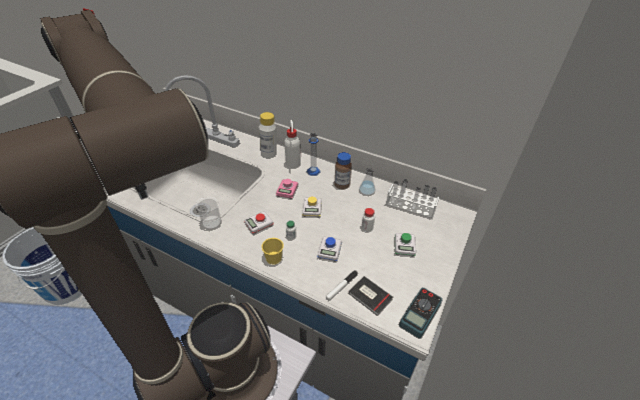

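View pics/wrist0.png

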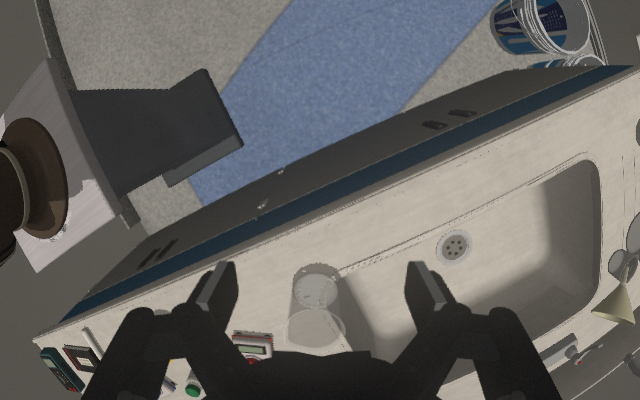

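Top view (640x400). Candidates and pixels:
- Blue: timer button (347,226). Look-alikes are the acid bottle's blue cap (314,127) and the blue-based flask (276,135).
- Green: timer button (407,186). Look-alike is the green-cap bottle (304,229).
- Yellow: timer button (303,185). Look-alikes are the cup (304,261) and the yellow-cap bottle (202,112).
- Avoid: red timer (268,230), pink timer (267,170), red-cap bottle (367,180).

I choose the white boxes with a round button.

```bash
cat > h.py <<'E'
import numpy as np, cv2
from scipy.spatial.transform import Rotation as R
def ray(c,u,v):
    f=200/np.tan(np.radians(c['fov_y']/2))
    return R.from_rotvec(c['orientation']).apply([(u-c['cx'])/f,-(v-c['cy'])/f,-1])
def hit(c,u,v,z):
    d=ray(c,u,v);p=np.array(c['position']);return p+d*(z-p[2])/d[2]
def proj(c,P):
    f=200/np.tan(np.radians(c['fov_y']/2))
    q=R.from_rotvec(c['orientation']).inv().apply(np.array(P)-c['position'])
    return c['cx']-f*q[0]/q[2], c['cy']+f*q[1]/q[2]
def cent(im,seed,col,r=11):
    h=cv2.cvtColor(im,cv2.COLOR_RGB2HSV).astype(int)
    H={'blue':(100,130),'green':(55,95),'yellow':(20,32),'red':(-5,6)}[col]
    hh=h[...,0].copy(); 
    if col=='red': hh[hh>90]-=180
    m=((hh>=H[0])&(hh<=H[1])&(h[...,1]>140)&(h[...,2]>60)).astype(np.uint8)
    mm=np.zeros_like(m);u,v=seed;mm[v-r:v+r+1,u-r:u+r+1]=m[v-r:v+r+1,u-r:u+r+1]
    n,l,s,c=cv2.connectedComponentsWithStats(mm)
    k=1+np.argmax(s[1:,4]); return c[k],s[k]
E
python3 - <<'E'
from rig import *
from h import *
T=cv2.cvtColor(cv2.imread('pics/top0.png'),cv2.COLOR_BGR2RGB);S=cv2.cvtColor(cv2.imread('pics/scene0.png'),cv2.COLOR_BGR2RGB)
ct,cs=calibration('top'),calibration('scene')
for n,a,b,z in [('blue',(347,226),(331,242),.046),('green',(407,186),(406,238),.046),('yellow',(303,185),(312,202),.046),('red',(268,230),(260,218),.039)]:
    for c,I,s in((ct,T,a),(cs,S,b)):
        p,st=cent(I,s,n); print(n,p.round(1),st,hit(c,*p,z).round(4))
for n,p,z in [('gcap',(304,229),.068),('rcap',(367,180),.085),('cup',(304,261),.061),('acid',(314,127),.14),('pink',(267,170),.046),('beaker',(221,253),.05)]:
    print(n,hit(ct,*p,z).round(3))
cv2.imwrite('pics/crop.png',np.hstack([cv2.resize(T[160:260,240:440],(0,0),fx=3.9,fy=3.9,interpolation=cv2.INTER_CUBIC)])[:,:,::-1])
E
```

```text
blue [346.2 225.2] [342 221   9   9  64] [ 0.4773 -0.0286  0.046 ]
blue [330.  241.1] [326 238   9   7  53] [ 0.4707 -0.0331  0.046 ]
green [406.7 185.8] [403 182   9   9  63] [ 0.6147 -0.2385  0.046 ]Traceback (most recent call last):
  File "<stdin>", line 7, in <module>
  File "h.py", line 20, in cent
    k=1+np.argmax(s[1:,4]); return c[k],s[k]
        ~~~~~~~~~^^^^^^^^^
    return _wrapfunc(a, 'argmax', axis=axis, out=out, **kwds)
    return bound(*args, **kwds)
ValueError: attempt to get argmax of an empty sequence
```

```bash
sed -i 's/>140)/>100)/; s/>60))/>40))/' h.py
python3 - <<'E'
from rig import *
from h import *
T=cv2.cvtColor(cv2.imread('pics/top0.png'),cv2.COLOR_BGR2RGB);S=cv2.cvtColor(cv2.imread('pics/scene0.png'),cv2.COLOR_BGR2RGB)
ct,cs=calibration('top'),calibration('scene')
for n,a,b,z in [('blue',(347,226),(331,242),.046),('green',(407,186),(406,238),.046),('yellow',(303,185),(312,202),.046),('red',(268,230),(260,218),.039)]:
    for c,I,s in((ct,T,a),(cs,S,b)):
      try:
        p,st=cent(I,s,n); print(n,p.round(1),st,hit(c,*p,z).round(4))
      except Exception as e: print(n,'fail')
for n,p,z in [('gcap',(304,229),.068),('rcap',(367,180),.085),('cup',(304,261),.061),('acid',(314,127),.14),('pink',(267,170),.046),('beaker',(221,253),.05)]:
    print(n,hit(ct,*p,z).round(3))
cr=lambda I,x,y:cv2.resize(I[y:y+100,x:x+200],(0,0),fx=3,fy=3,interpolation=cv2.INTER_CUBIC)
cv2.imwrite('pics/crop.png',np.vstack([cr(T,240,160),cr(S,240,175)])[:,:,::-1])
E
```

```text
blue [346.4 225.4] [342 221  10  10  75] [ 0.4766 -0.0292  0.046 ]
blue [330.  241.7] [326 237   9  10  77] [ 0.4684 -0.0342  0.046 ]
green [406.8 185.8] [402 182  10   9  66] [ 0.6147 -0.2387  0.046 ]
green [405.9 236.5] [402 233   9   8  51] [ 0.6102 -0.2427  0.046 ]
yellow [303.  184.4] [299 180   9  10  76] [0.6179 0.119  0.046 ]
yellow [311.6 200.5] [308 197   9   8  62] [0.6091 0.1137 0.046 ]
red [267.5 229.7] [263 225  10  10  78] [0.4614 0.2375 0.039 ]
red [259.8 216.9] [256 214   9   7  56] [0.4548 0.2331 0.039 ]
gcap [0.461 0.113 0.068]
rcap [ 0.625 -0.097  0.085]
cup [0.357 0.112 0.061]
acid [0.79  0.081 0.14 ]
pink [0.669 0.245 0.046]
beaker [0.382 0.388 0.05 ]
```

View pics/crop.png

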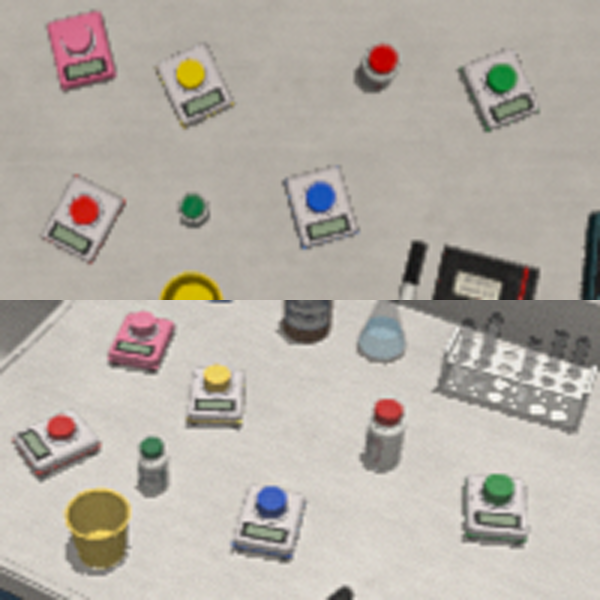

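The crop confirms the choice: white boxes with blue, green and yellow round buttons. The pink box and the small green-cap bottle are distinct from them. Moving to blue with the jaws shut.

Request:
arm_command --commands '[{"slide": [21,-42,0],"dr": [0,0,-0.1],"jaw": 255},{"slide": [42,-84,0],"dr": [0,0,-0.2],"jaw": 255},{"slide": [63,-126,0],"dr": [0,0,-0.3],"jaw": 255},{"slide": [84,-168,0],"dr": [0,0,-0.4],"jaw": 255},{"slide": [105,-210,0],"dr": [0,0,-0.5],"jaw": 255}]' --force 20

```text
clock: 0.65
ee_pos: [0.3302, 0.2626, 0.2025]
ee_rot: [0.738, 1.442, -0.738]
wrist_force: [0.9, 1.2, 0.3]
opening: 0.0125
```

Request:
arm_command --commands '[{"slide": [21,-42,0],"dr": [0,0,-0.1],"jaw": 255},{"slide": [42,-84,0],"dr": [0,0,-0.2],"jaw": 255},{"slide": [63,-126,0],"dr": [0,0,-0.3],"jaw": 255},{"slide": [84,-168,0],"dr": [0,0,-0.4],"jaw": 255},{"slide": [105,-210,0],"dr": [0,0,-0.5],"jaw": 255}]'

```text
clock: 1.15
ee_pos: [0.4353, 0.0524, 0.2027]
ee_rot: [1.118, 1.265, -1.117]
wrist_force: [2.0, 1.0, 0.0]
opening: -0.0
```

Request:
arm_command --commands '[{"slide": [21,-42,0],"dr": [0,0,-0.1],"jaw": 255},{"slide": [40,-84,-30],"dr": [0,0,-0.18],"jaw": 255},{"slide": [40,-85,-70],"dr": [0,0,-0.18],"jaw": 255},{"slide": [40,-85,-100],"dr": [0,0,-0.18],"jaw": 255},{"slide": [40,-85,-100],"dr": [0,0,-0.18],"jaw": 255}]'

```text
clock: 1.65
ee_pos: [0.4716, -0.031, 0.0984]
ee_rot: [1.245, 1.19, -1.254]
wrist_force: [-0.2, 0.5, 0.0]
opening: 0.0003
```

```bash
python3 - <<'E'
from rig import *
from h import *
for n in("top","scene","wrist"): cv2.imwrite(f"pics/{n}1.png",read_camera(n)[:,:,::-1])
a=cv2.imread("pics/scene1.png");b=cv2.imread("pics/wrist1.png")
cv2.imwrite("pics/c1.png",np.vstack([cv2.resize(a[150:300,240:440],(533,400)), cv2.resize(b,(533,333))])[:600])
o=get_obs();print({k:o[k] for k in('clock','joint_pos','ee_pos','ee_rot','wrist_force','opening')}); print(R.from_rotvec(o['ee_rot']).as_matrix().round(3))
E
```

```text
{'clock': 1.8, 'joint_pos': array([-6.39553126e-02,  5.27975848e-02, -3.36752298e-01,  1.17983692e+00,
        2.05347811e-05,  1.55840217e+00]), 'ee_pos': array([ 0.47556281, -0.03044964,  0.10416031]), 'ee_rot': array([ 1.24771368,  1.18331193, -1.24604054]), 'wrist_force': array([ 0.04324587,  0.50176124, -0.0040111 ]), 'opening': -3.786847470083211e-05}
[[ 0.001  0.999 -0.052]
 [-0.    -0.052 -0.999]
 [-1.     0.001 -0.   ]]
```

View pics/scene1.png

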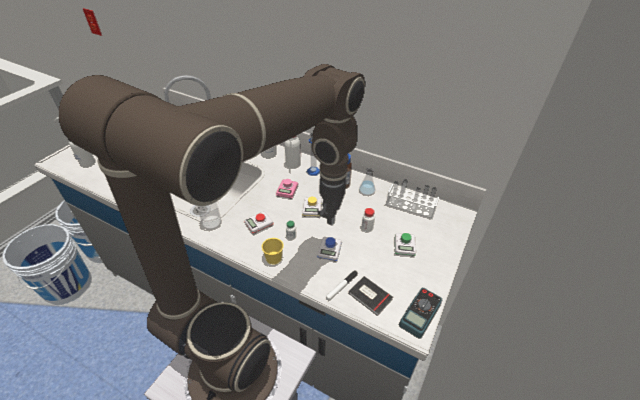

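View pics/wrist1.png

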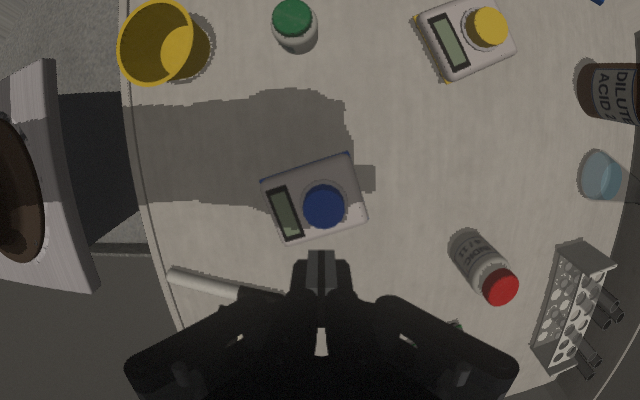

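Wrist view: blue cap at (323,207), shut fingertips at about (321,253), yellow cap at (488,27). The scene view shows the tool above blue and nothing disturbed. Next I'll compute cap positions from the fisheye.

```bash
cat >> h.py <<'E'
def fish(c,u,v,z):
    f=200/np.tan(np.radians(c['fov_y']/2)); dx,dy=u-c['cx'],v-c['cy']; r=np.hypot(dx,dy)+1e-9;t=r/f
    d=R.from_rotvec(c['orientation']).apply([np.sin(t)*dx/r,-np.sin(t)*dy/r,-np.cos(t)])
    p=np.array(c['position']);return p+d*(z-p[2])/d[2]
E
python3 - <<'E'
from rig import *
from h import *
c=calibration('wrist');print(c['position'],get_obs()['ee_pos'],get_obs()['clock'])
I=cv2.imread('pics/wrist1.png')[:,:,::-1].copy()
for n,s in(('blue',(323,207)),('yellow',(488,27))):
    p,st=cent(I,s,n,28);print(n,p,st,fish(c,*p,.046).round(4))
print(fish(c,321,253,.104),fish(c,288,12,.068))
E
```

```text
[0.47958413 0.05215867 0.27487984] [ 0.47556281 -0.03044964  0.10416031] 1.8
blue [323.07864358 206.57142857] [ 303  184   41   44 1386] [ 0.4774 -0.029   0.046 ]Traceback (most recent call last):
  File "<stdin>", line 6, in <module>
  File "h.py", line 20, in cent
    k=1+np.argmax(s[1:,4]); return c[k],s[k]
        ~~~~~~~~~^^^^^^^^^
    return _wrapfunc(a, 'argmax', axis=axis, out=out, **kwds)
    return bound(*args, **kwds)
ValueError: attempt to get argmax of an empty sequence
```

Request:
arm_command --commands '[{"slide": [1,1,-15],"dr": [0,0,0],"jaw": 255},{"slide": [1,1,-30],"dr": [0,0,0],"jaw": 255},{"slide": [1,1,-42],"dr": [0,0,0],"jaw": 255},{"slide": [1,1,-48],"dr": [0,0,0],"jaw": 255},{"slide": [1,1,-50],"dr": [0,0,0],"jaw": 255}]'

```text
clock: 2.3
ee_pos: [0.4761, -0.0294, 0.053]
ee_rot: [1.247, 1.184, -1.247]
wrist_force: [0.6, 0.2, 0.2]
opening: -0.0001
```

Request:
arm_command --commands '[{"slide": [0,0,-1],"dr": [0,0,0],"jaw": 255},{"slide": [0,0,-2],"dr": [0,0,0],"jaw": 255},{"slide": [0,0,-3],"dr": [0,0,0],"jaw": 255},{"slide": [0,0,-4],"dr": [0,0,0],"jaw": 255},{"slide": [0,0,-5],"dr": [0,0,0],"jaw": 255}]'

```text
clock: 2.8
ee_pos: [0.4761, -0.0297, 0.0478]
ee_rot: [1.248, 1.184, -1.247]
wrist_force: [0.4, -0.3, -0.1]
opening: -0.0
```

Request:
arm_command --commands '[{"slide": [0,0,-1],"dr": [0,0,0],"jaw": 255},{"slide": [0,0,-2],"dr": [0,0,0],"jaw": 255},{"slide": [0,0,-3],"dr": [0,0,0],"jaw": 255},{"slide": [0,0,-4],"dr": [0,0,0],"jaw": 255},{"slide": [0,0,-5],"dr": [0,0,0],"jaw": 255}]'

```text
clock: 3.3
ee_pos: [0.4759, -0.0297, 0.0426]
ee_rot: [1.247, 1.184, -1.247]
wrist_force: [-0.7, 0.1, 0.2]
opening: 0.0
```

Request:
arm_command --commands '[{"slide": [0,0,-0.5],"dr": [0,0,0],"jaw": 255},{"slide": [0,0,-1],"dr": [0,0,0],"jaw": 255}]'

```text
clock: 3.5
ee_pos: [0.4759, -0.0296, 0.0416]
ee_rot: [1.247, 1.184, -1.247]
wrist_force: [-0.6, -0.2, -0.1]
opening: 0.0001
```

Request:
arm_command --commands '[{"slide": [0,0,-0.5],"dr": [0,0,0],"jaw": 255},{"slide": [0,0,-1],"dr": [0,0,0],"jaw": 255}]'

```text
clock: 3.7
ee_pos: [0.476, -0.0296, 0.0407]
ee_rot: [1.247, 1.184, -1.247]
wrist_force: [0.8, -0.6, -0.4]
opening: -0.0
```

```bash
python3 - <<'E'
from rig import *
from h import *
for n in("top","scene","wrist"): cv2.imwrite(f"pics/{n}2.png",read_camera(n)[:,:,::-1])
a=cv2.imread("pics/scene2.png");b=cv2.imread("pics/wrist2.png")
cv2.imwrite("pics/c2.png",np.hstack([cv2.resize(a[190:290,280:380],(400,400)), cv2.resize(b[150:350,220:420],(400,400))]))
o=get_obs();print({k:o[k] for k in('clock','ee_pos','wrist_force')})
E
```

```text
{'clock': 3.85, 'ee_pos': array([ 0.47592132, -0.02963901,  0.04069152]), 'wrist_force': array([ 0.60202542, -0.20686776,  0.07820656])}
```

View pics/c2.png

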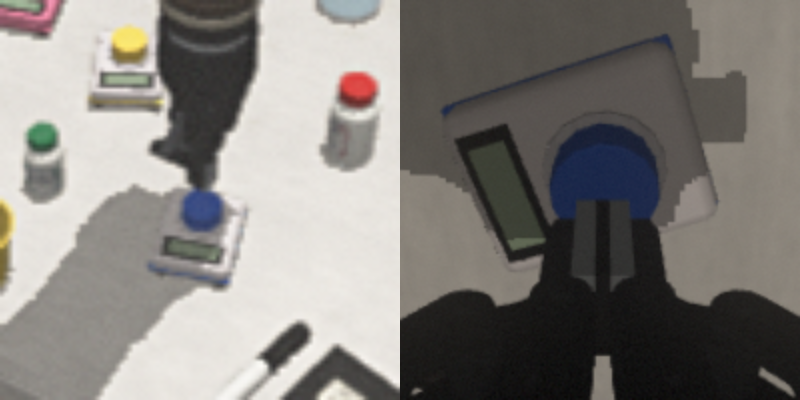

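```bash
cat >> h.py <<'E'
def fproj(c,P):
    f=200/np.tan(np.radians(c['fov_y']/2))
    q=R.from_rotvec(c['orientation']).inv().apply(np.array(P)-c['position'])
    t=np.arctan2(np.hypot(q[0],q[1]),-q[2]);s=np.hypot(q[0],q[1])
    return c['cx']+f*t*q[0]/s,c['cy']-f*t*q[1]/s
E
python3 - <<'E'
from rig import *
from h import *
o=get_obs();p=o['ee_pos'];cw=calibration('wrist')
print('wrist tcp',fproj(cw,p),'scene',proj(calibration('scene'),p),'top',proj(calibration('top'),p))
for z in(.04,.046): print(z,[fproj(cw,(.477,-.029+dy,z)) for dy in(-.017,0,.017)],proj(calibration('scene'),(.477,-.029,z)))
I=cv2.imread('pics/wrist2.png')[:,:,::-1].copy()
pp,st=cent(I,(321,235),'blue',28);print(pp,st)
S=cv2.imread('pics/scene2.png');print(cent(S[:,:,::-1].copy(),(331,243),'blue'))
cv2.imwrite("pics/c3.png",np.hstack([cv2.resize(S[215:265,305:355],(400,400),interpolation=0), cv2.resize(I[180:280,270:370,::-1],(400,400),interpolation=0)]))
E
```

```text
wrist tcp (np.float64(320.92664143175693), np.float64(240.7967534280554)) scene (np.float64(329.7435144637827), np.float64(240.6865142470478)) top (np.float64(346.3786280453055), np.float64(225.77759554118566))
0.04 [(np.float64(323.954938381136), np.float64(263.27196498140194)), (np.float64(322.6327075792894), np.float64(239.28714909144915)), (np.float64(321.20610778534785), np.float64(213.38542803759947))] (np.float64(329.7164979477889), np.float64(240.53343968391567))
0.046 [(np.float64(324.0380072564585), np.float64(268.0933873393151)), (np.float64(322.68206286984406), np.float64(243.63192495801843)), (np.float64(321.21339328563937), np.float64(217.09500993602757))] (np.float64(329.77082090489455), np.float64(239.3267627915517))
[321.79470899 235.47619048] [ 295  212   54   48 1890]
(array([329.94520548, 241.90410959]), array([326, 237,   9,  10,  73], dtype=int32))
```

View pics/c3.png

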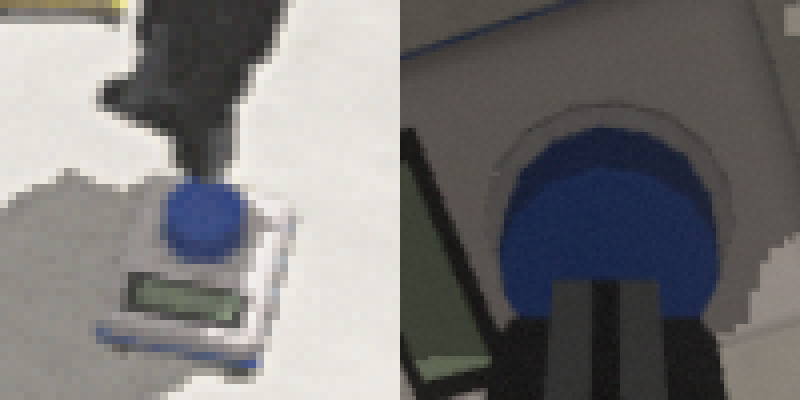

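The fingertip sits in line with the cap in both views: scene column 331 against 330, wrist column 321 against 322. It appears about 10 mm above the cap, higher than the reported TCP, and no force shows. I'll keep creeping down until there is contact.

Request:
arm_command --commands '[{"slide": [0,0,-0.5],"dr": [0,0,0],"jaw": 255},{"slide": [0,0,-1],"dr": [0,0,0],"jaw": 255},{"slide": [0,0,-1.5],"dr": [0,0,0],"jaw": 255},{"slide": [0,0,-2],"dr": [0,0,0],"jaw": 255}]'

```text
clock: 4.25
ee_pos: [0.4759, -0.0296, 0.0386]
ee_rot: [1.247, 1.184, -1.247]
wrist_force: [1.2, -0.1, -0.2]
opening: 0.0001
```

Request:
arm_command --commands '[{"slide": [0,0,-0.5],"dr": [0,0,0],"jaw": 255},{"slide": [0,0,-1],"dr": [0,0,0],"jaw": 255},{"slide": [0,0,-1.5],"dr": [0,0,0],"jaw": 255},{"slide": [0,0,-2],"dr": [0,0,0],"jaw": 255}]'

```text
clock: 4.65
ee_pos: [0.4759, -0.0296, 0.0366]
ee_rot: [1.247, 1.184, -1.247]
wrist_force: [-0.1, 1.1, -0.3]
opening: -0.0002
```

```bash
python3 - <<'E'
from rig import *
from h import *
a=read_camera("scene")[:,:,::-1];b=read_camera("wrist")[:,:,::-1]
cv2.imwrite("pics/c4.png",np.hstack([cv2.resize(a[215:265,305:355],(400,400),interpolation=0), cv2.resize(b[180:280,270:370],(400,400),interpolation=0)]))
o=get_obs();print({k:o[k] for k in('clock','ee_pos','wrist_force')})
E
```

```text
{'clock': 4.75, 'ee_pos': array([ 0.47588733, -0.02963509,  0.03661274]), 'wrist_force': array([-0.21391584, -0.42610815, -0.20381346])}
```

View pics/c4.png

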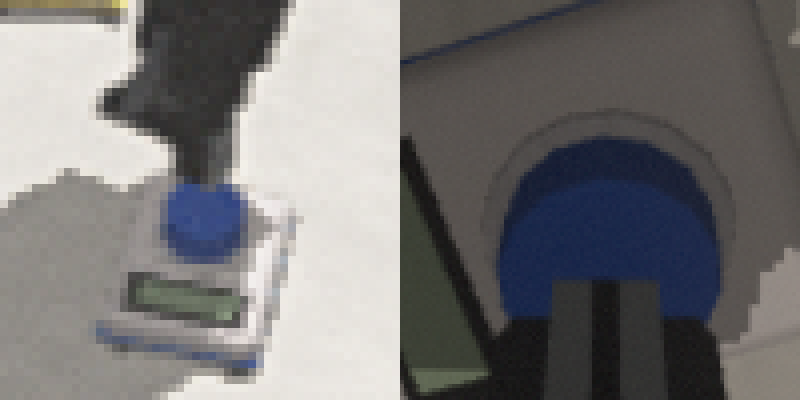

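Request:
arm_command --commands '[{"slide": [0,0,-0.5],"dr": [0,0,0],"jaw": 255},{"slide": [0,0,-1],"dr": [0,0,0],"jaw": 255},{"slide": [0,0,-1.5],"dr": [0,0,0],"jaw": 255},{"slide": [0,0,-2],"dr": [0,0,0],"jaw": 255}]'

```text
clock: 5.15
ee_pos: [0.4759, -0.0296, 0.0346]
ee_rot: [1.247, 1.184, -1.247]
wrist_force: [0.6, 0.1, -0.8]
opening: 0.0001
```

Request:
arm_command --commands '[{"slide": [0,0,-0.5],"dr": [0,0,0],"jaw": 255},{"slide": [0,0,-1],"dr": [0,0,0],"jaw": 255},{"slide": [0,0,-1.5],"dr": [0,0,0],"jaw": 255}]'

```text
clock: 5.45
ee_pos: [0.4759, -0.0297, 0.0331]
ee_rot: [1.247, 1.184, -1.247]
wrist_force: [-0.4, 0.4, -0.0]
opening: -0.0002
```

```bash
cat > look.py <<'E'
import sys
from rig import *
from h import *
n,x,y=sys.argv[1],int(sys.argv[2]),int(sys.argv[3])
a=read_camera("scene")[:,:,::-1];b=read_camera("wrist")[:,:,::-1]
cv2.imwrite(f"pics/{n}.png",np.hstack([cv2.resize(a[y-25:y+25,x-25:x+25],(400,400),interpolation=0), cv2.resize(b[180:280,270:370],(400,400),interpolation=0)]))
o=get_obs();print({k:o[k] for k in('clock','ee_pos','wrist_force')})
E
python3 look.py c5 330 240
```

```text
{'clock': 5.55, 'ee_pos': array([ 0.47586246, -0.02966749,  0.03309603]), 'wrist_force': array([-0.38697644,  0.0745132 ,  0.0976429 ])}
```

View pics/c5.png

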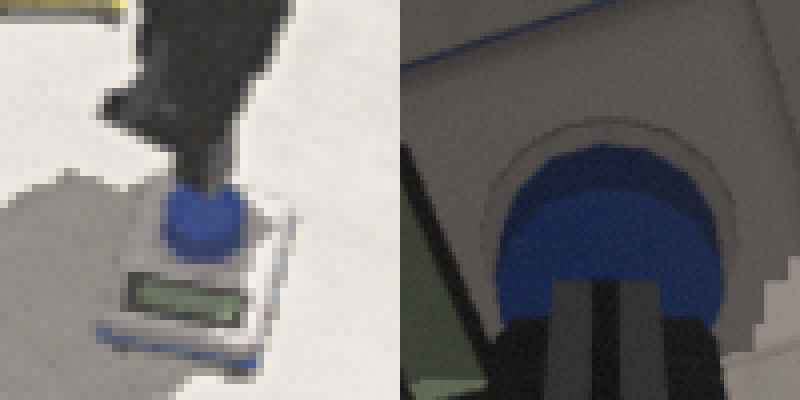

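Request:
arm_command --commands '[{"slide": [0,0,-0.5],"dr": [0,0,0],"jaw": 255},{"slide": [0,0,-1],"dr": [0,0,0],"jaw": 255},{"slide": [0,0,-1],"dr": [0,0,0],"jaw": 255}]'

```text
clock: 5.85
ee_pos: [0.4759, -0.0296, 0.0321]
ee_rot: [1.247, 1.184, -1.247]
wrist_force: [1.0, -0.2, -0.6]
opening: 0.0001
```

Request:
arm_command --commands '[{"slide": [0,0,-0.5],"dr": [0,0,0],"jaw": 255},{"slide": [0,0,-1],"dr": [0,0,0],"jaw": 255},{"slide": [0,0,-1],"dr": [0,0,0],"jaw": 255}]'

```text
clock: 6.15
ee_pos: [0.4759, -0.0297, 0.0311]
ee_rot: [1.247, 1.184, -1.248]
wrist_force: [0.3, -0.4, -0.2]
opening: -0.0001
```

Request:
arm_command --commands '[{"slide": [0,0,-0.5],"dr": [0,0,0],"jaw": 255},{"slide": [0,0,-1],"dr": [0,0,0],"jaw": 255},{"slide": [0,0,-1],"dr": [0,0,0],"jaw": 255}]'

```text
clock: 6.45
ee_pos: [0.4759, -0.0297, 0.0301]
ee_rot: [1.247, 1.184, -1.248]
wrist_force: [-0.3, -0.3, -0.3]
opening: 0.0003
```

```bash
python3 look.py c6 330 240
```

```text
{'clock': 6.55, 'ee_pos': array([ 0.47592164, -0.02965032,  0.03017688]), 'wrist_force': array([0.60794005, 0.35182278, 0.13772326])}
```

View pics/c6.png

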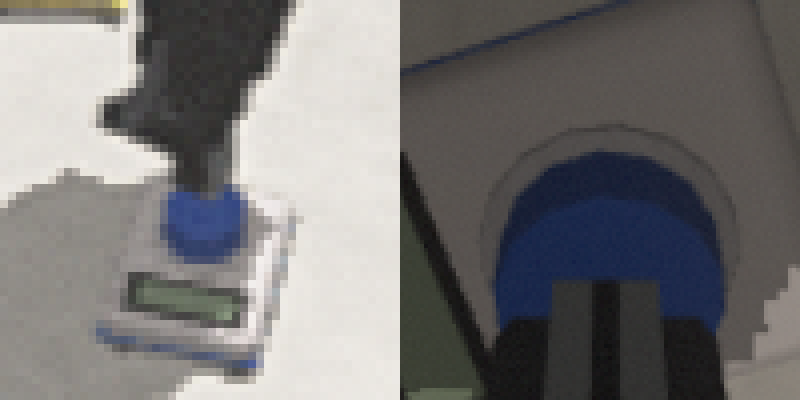

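Request:
arm_command --commands '[{"slide": [0,0,-0.5],"dr": [0,0,0],"jaw": 255},{"slide": [0,0,-1],"dr": [0,0,0],"jaw": 255},{"slide": [0,0,-1],"dr": [0,0,0],"jaw": 255}]'

```text
clock: 6.85
ee_pos: [0.4759, -0.0297, 0.0291]
ee_rot: [1.247, 1.184, -1.248]
wrist_force: [-0.4, -0.1, -0.3]
opening: 0.0
```

Request:
arm_command --commands '[{"slide": [0,0,-0.5],"dr": [0,0,0],"jaw": 255},{"slide": [0,0,-1],"dr": [0,0,0],"jaw": 255},{"slide": [0,0,-1],"dr": [0,0,0],"jaw": 255}]'

```text
clock: 7.15
ee_pos: [0.4759, -0.0296, 0.0281]
ee_rot: [1.247, 1.184, -1.247]
wrist_force: [0.3, -0.2, 0.1]
opening: -0.0001
```

Request:
arm_command --commands '[{"slide": [0,0,-0.5],"dr": [0,0,0],"jaw": 255},{"slide": [0,0,-1],"dr": [0,0,0],"jaw": 255},{"slide": [0,0,-1],"dr": [0,0,0],"jaw": 255}]'

```text
clock: 7.45
ee_pos: [0.4759, -0.0297, 0.0271]
ee_rot: [1.247, 1.184, -1.248]
wrist_force: [0.5, 0.5, -0.2]
opening: 0.0001
```

```bash
python3 look.py c7 330 240
```

```text
{'clock': 7.55, 'ee_pos': array([ 0.47591076, -0.02965927,  0.02719237]), 'wrist_force': array([-0.18244136,  0.86834002, -0.11443552])}
```

View pics/c7.png

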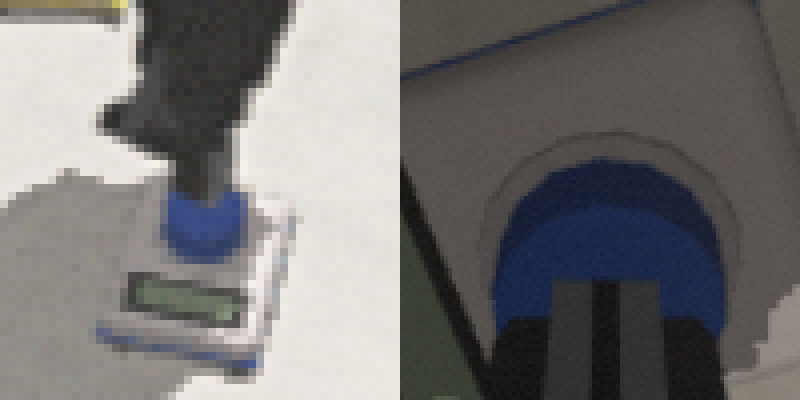

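Request:
arm_command --commands '[{"slide": [0,0,-0.5],"dr": [0,0,0],"jaw": 255},{"slide": [0,0,-1],"dr": [0,0,0],"jaw": 255},{"slide": [0,0,-1.5],"dr": [0,0,0],"jaw": 255}]'

```text
clock: 7.85
ee_pos: [0.4759, -0.0297, 0.0256]
ee_rot: [1.247, 1.184, -1.247]
wrist_force: [-0.4, -0.2, 0.3]
opening: -0.0
```

Request:
arm_command --commands '[{"slide": [0,0,-0.5],"dr": [0,0,0],"jaw": 255},{"slide": [0,0,-1],"dr": [0,0,0],"jaw": 255},{"slide": [0,0,-1.5],"dr": [0,0,0],"jaw": 255}]'

```text
clock: 8.15
ee_pos: [0.4759, -0.0296, 0.0242]
ee_rot: [1.247, 1.184, -1.247]
wrist_force: [-0.2, -0.4, 1.1]
opening: -0.0002
```

```bash
python3 look.py c8 330 240
```

```text
{'clock': 8.25, 'ee_pos': array([ 0.47588776, -0.02964559,  0.02409108]), 'wrist_force': array([ 0.34093369, -0.19656894, -0.67601875])}
```

View pics/c8.png

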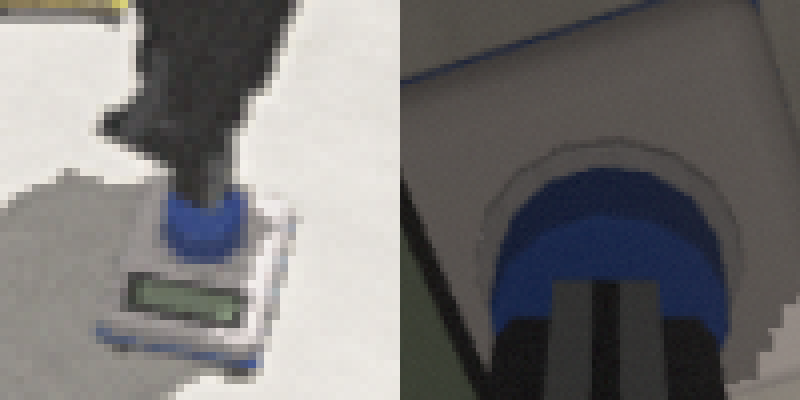

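Request:
arm_command --commands '[{"slide": [0,0,-0.5],"dr": [0,0,0],"jaw": 255},{"slide": [0,0,-1],"dr": [0,0,0],"jaw": 255},{"slide": [0,0,-1.5],"dr": [0,0,0],"jaw": 255}]'

```text
clock: 8.55
ee_pos: [0.4759, -0.0297, 0.0227]
ee_rot: [1.247, 1.184, -1.247]
wrist_force: [-0.5, -0.4, -0.0]
opening: 0.0001
```

Request:
arm_command --commands '[{"slide": [0,0,-0.5],"dr": [0,0,0],"jaw": 255},{"slide": [0,0,-1],"dr": [0,0,0],"jaw": 255},{"slide": [0,0,-1.5],"dr": [0,0,0],"jaw": 255}]'

```text
clock: 8.85
ee_pos: [0.4759, -0.0297, 0.0212]
ee_rot: [1.247, 1.184, -1.247]
wrist_force: [0.3, 0.4, 0.2]
opening: 0.0001
```

```bash
python3 look.py c9 330 240
```

```text
{'clock': 8.95, 'ee_pos': array([ 0.47591202, -0.02964521,  0.0211187 ]), 'wrist_force': array([-0.29493326,  1.28995607, -0.49397337])}
```

View pics/c9.png

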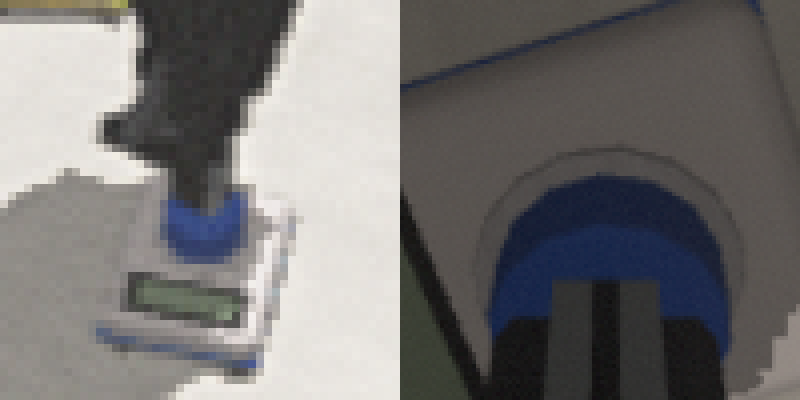

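Request:
arm_command --commands '[{"slide": [0,0,-0.5],"dr": [0,0,0],"jaw": 255},{"slide": [0,0,-1],"dr": [0,0,0],"jaw": 255},{"slide": [0,0,-1.5],"dr": [0,0,0],"jaw": 255}]'

```text
clock: 9.25
ee_pos: [0.4759, -0.0296, 0.0197]
ee_rot: [1.247, 1.184, -1.247]
wrist_force: [-0.2, -0.3, 0.4]
opening: 0.0
```

Request:
arm_command --commands '[{"slide": [0,0,-0.5],"dr": [0,0,0],"jaw": 255},{"slide": [0,0,-1],"dr": [0,0,0],"jaw": 255},{"slide": [0,0,-1.5],"dr": [0,0,0],"jaw": 255}]'

```text
clock: 9.55
ee_pos: [0.4759, -0.0297, 0.0181]
ee_rot: [1.247, 1.184, -1.247]
wrist_force: [0.2, -0.1, 0.1]
opening: 0.0002
```

```bash
python3 look.py c10 330 240
```

```text
{'clock': 9.65, 'ee_pos': array([ 0.47587856, -0.02965539,  0.01810665]), 'wrist_force': array([ 0.15912089, -0.50518069, -0.44280541])}
```

View pics/c10.png

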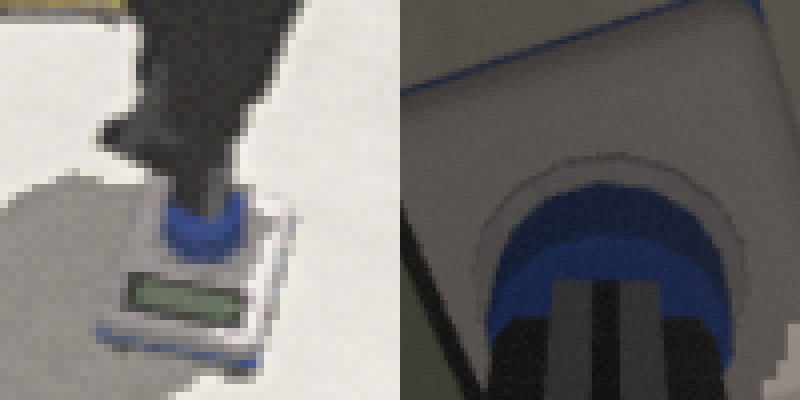

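Request:
arm_command --commands '[{"slide": [0,0,-0.5],"dr": [0,0,0],"jaw": 255},{"slide": [0,0,-1],"dr": [0,0,0],"jaw": 255}]'

```text
clock: 9.85
ee_pos: [0.476, -0.0296, 0.0172]
ee_rot: [1.247, 1.184, -1.247]
wrist_force: [0.3, -0.1, 0.1]
opening: -0.0001
```

Request:
arm_command --commands '[{"slide": [0,0,-0.5],"dr": [0,0,0],"jaw": 255},{"slide": [0,0,-1],"dr": [0,0,0],"jaw": 255}]'

```text
clock: 10.05
ee_pos: [0.476, -0.0296, 0.0163]
ee_rot: [1.247, 1.184, -1.247]
wrist_force: [-0.5, 0.7, 2.0]
opening: 0.0
```

Request:
arm_command --commands '[{"slide": [0,0,-0.5],"dr": [0,0,0],"jaw": 255},{"slide": [0,0,-1],"dr": [0,0,0],"jaw": 255}]'

```text
clock: 10.25
ee_pos: [0.476, -0.0297, 0.0153]
ee_rot: [1.248, 1.184, -1.247]
wrist_force: [-0.4, 0.3, 3.2]
opening: -0.0003
```

```bash
python3 look.py c11 330 240
```

```text
{'clock': 10.35, 'ee_pos': array([ 0.47598336, -0.02964739,  0.01528424]), 'wrist_force': array([-0.04491333,  0.14937583,  2.11349262])}
```

View pics/c11.png

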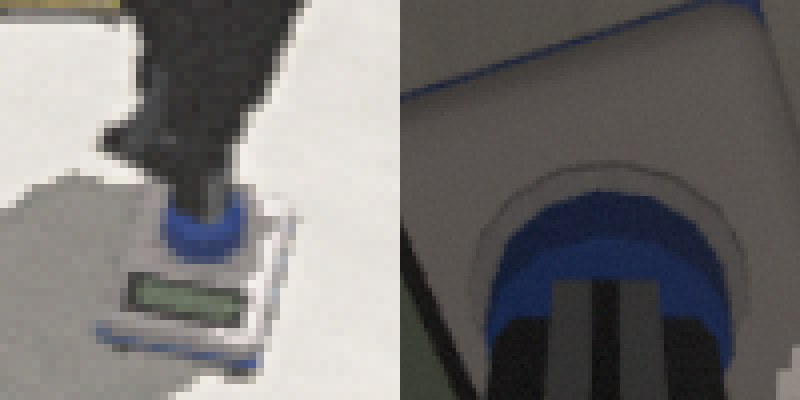

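Contact at reported z ≈ 0.0168, so the real tip is about 29 mm above the reported TCP. Pressing on slowly by about 9–10 mm in total.

Request:
arm_command --commands '[{"slide": [0,0,-0.5],"dr": [0,0,0],"jaw": 255},{"slide": [0,0,-1],"dr": [0,0,0],"jaw": 255},{"slide": [0,0,-1.5],"dr": [0,0,0],"jaw": 255},{"slide": [0,0,-2],"dr": [0,0,0],"jaw": 255}]'

```text
clock: 10.75
ee_pos: [0.476, -0.0296, 0.0132]
ee_rot: [1.247, 1.184, -1.247]
wrist_force: [-1.3, -0.6, 2.3]
opening: 0.0001
```

Request:
arm_command --commands '[{"slide": [0,0,-0.5],"dr": [0,0,0],"jaw": 255},{"slide": [0,0,-1],"dr": [0,0,0],"jaw": 255},{"slide": [0,0,-1.5],"dr": [0,0,0],"jaw": 255},{"slide": [0,0,-2],"dr": [0,0,0],"jaw": 255}]'

```text
clock: 11.15
ee_pos: [0.476, -0.0297, 0.0112]
ee_rot: [1.247, 1.184, -1.247]
wrist_force: [-0.4, 0.1, 3.2]
opening: -0.0004
```

Request:
arm_command --commands '[{"slide": [0,0,-0.5],"dr": [0,0,0],"jaw": 255},{"slide": [0,0,-1],"dr": [0,0,0],"jaw": 255},{"slide": [0,0,-1.5],"dr": [0,0,0],"jaw": 255},{"slide": [0,0,-2],"dr": [0,0,0],"jaw": 255}]'

```text
clock: 11.55
ee_pos: [0.476, -0.0296, 0.0092]
ee_rot: [1.247, 1.184, -1.247]
wrist_force: [0.7, 0.0, 3.7]
opening: -0.0004
```

Request:
arm_command --commands '[{"slide": [0,0,-0.5],"dr": [0,0,0],"jaw": 255},{"slide": [0,0,-1],"dr": [0,0,0],"jaw": 255},{"slide": [0,0,-1.5],"dr": [0,0,0],"jaw": 255}]'

```text
clock: 11.85
ee_pos: [0.476, -0.0296, 0.0077]
ee_rot: [1.247, 1.184, -1.247]
wrist_force: [-0.0, -0.3, 3.7]
opening: -0.0003
```

Request:
arm_command --commands '[{"slide": [0,0,-0.5],"dr": [0,0,0],"jaw": 255},{"slide": [0,0,-1],"dr": [0,0,0],"jaw": 255}]'

```text
clock: 12.05
ee_pos: [0.476, -0.0297, 0.0068]
ee_rot: [1.247, 1.184, -1.247]
wrist_force: [-0.9, -0.8, 4.7]
opening: -0.0001
```

```bash
python3 look.py c12 330 240
```

```text
{'clock': 12.15, 'ee_pos': array([ 0.47601516, -0.02965139,  0.00683151]), 'wrist_force': array([-0.67972381,  0.26870651,  5.05352197])}
```

View pics/c12.png

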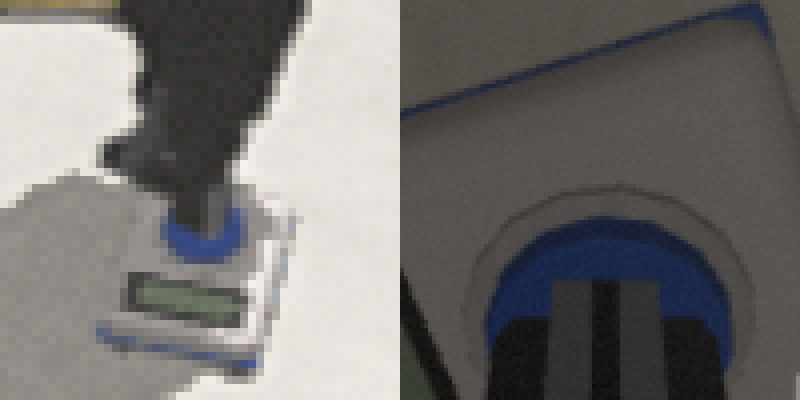

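Request:
arm_command --commands '[{"slide": [0,0,-0.5],"dr": [0,0,0],"jaw": 255},{"slide": [0,0,-1],"dr": [0,0,0],"jaw": 255},{"slide": [0,0,-1],"dr": [0,0,0],"jaw": 255}]'

```text
clock: 12.45
ee_pos: [0.476, -0.0296, 0.006]
ee_rot: [1.248, 1.184, -1.247]
wrist_force: [-1.5, -0.1, 6.6]
opening: -0.0002
```

Request:
arm_command --commands '[{"slide": [0,0,3],"dr": [0,0,0],"jaw": 255},{"slide": [0,0,12],"dr": [0,0,0],"jaw": 255},{"slide": [0,0,30],"dr": [0,0,0],"jaw": 255},{"slide": [0,0,60],"dr": [0,0,0],"jaw": 255},{"slide": [0,0,84],"dr": [0,0,0],"jaw": 255}]'

```text
clock: 12.95
ee_pos: [0.4756, -0.0296, 0.0909]
ee_rot: [1.247, 1.185, -1.248]
wrist_force: [0.6, -0.3, -0.3]
opening: 0.0001
```

Request:
arm_command --commands '[{"slide": [20,-30,0],"dr": [0,0,-0.05],"jaw": 255},{"slide": [46,-70,0],"dr": [0,0,-0.1],"jaw": 255},{"slide": [72,-110,0],"dr": [0,0,-0.15],"jaw": 255},{"slide": [98,-150,0],"dr": [0,0,-0.2],"jaw": 255},{"slide": [120,-182,0],"dr": [0,0,-0.25],"jaw": 255}]'

```text
clock: 13.45
ee_pos: [0.5967, -0.2139, 0.0895]
ee_rot: [1.43, 1.049, -1.43]
wrist_force: [0.7, 0.6, 0.3]
opening: 0.0001
```

Request:
arm_command --commands '[{"slide": [12,-20,0],"dr": [0,0,-0.05],"jaw": 255},{"slide": [18,-27,0],"dr": [0,0,-0.05],"jaw": 255},{"slide": [18,-27,0],"dr": [0,0,-0.05],"jaw": 255},{"slide": [18,-27,0],"dr": [0,0,-0.05],"jaw": 255}]'

```text
clock: 13.85
ee_pos: [0.6133, -0.2377, 0.0895]
ee_rot: [1.463, 1.024, -1.463]
wrist_force: [-0.0, 0.6, 0.0]
opening: -0.0002
```

```bash
python3 - <<'E'
from rig import *
from h import *
cw=calibration('wrist');o=get_obs();w=read_camera("wrist")
a=read_camera("scene")
cv2.imwrite("pics/w20.png",w[:,:,::-1]);cv2.imwrite("pics/s20.png",a[:,:,::-1])
o=get_obs();print({k:o[k] for k in('clock','joint_pos','ee_pos','wrist_force')})
p,st=cent(w,(321,200),'green',60);print(p,st,fish(cw,*p,.046))
S=cv2.imread('pics/s20.png')[:,:,::-1].copy();print(cent(S,(330,242),'blue'))
E
```

```text
{'clock': 13.95, 'joint_pos': array([-3.69326254e-01,  3.96513870e-01,  6.54290166e-02,  1.24002009e+00,
        1.83634030e-04,  1.55185655e+00]), 'ee_pos': array([ 0.61339364, -0.23737366,  0.0900366 ]), 'wrist_force': array([-0.07257981,  0.80200563,  0.10631833])}
[324.30096308 218.03451043] [ 305  197   42   41 1246] [ 0.61497209 -0.24073176  0.046     ]
(array([330. , 242.5]), array([326, 239,   9,   8,  60], dtype=int32))
```

View pics/w20.png

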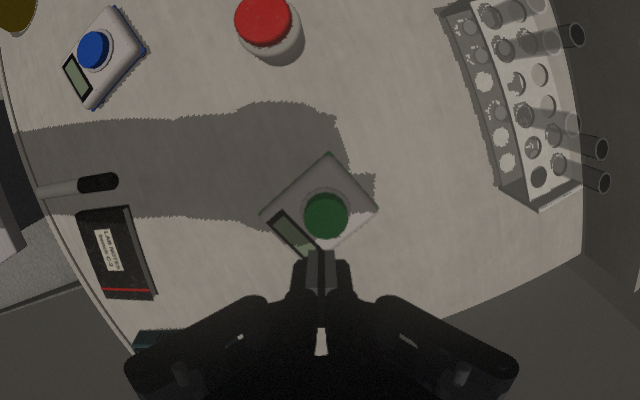

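View pics/s20.png

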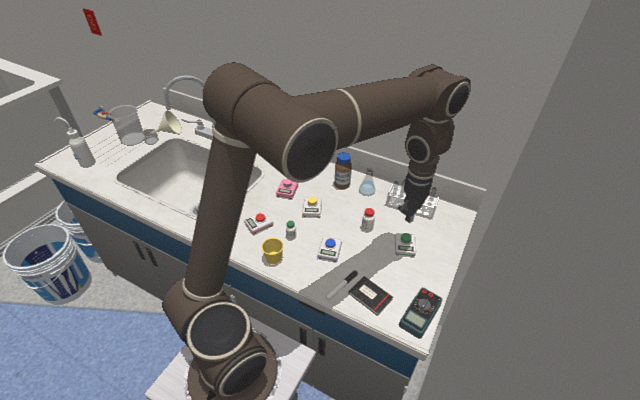

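Blue stands lower now: its scene cap is 8 px tall, was 10. The wrist view shows the green cap at (324,218), giving (0.615, -0.240). Descending to about 4 mm above contact, then slowly.

Request:
arm_command --commands '[{"slide": [1,-2,-20],"dr": [0,0,0],"jaw": 255},{"slide": [1,-2,-42],"dr": [0,0,0],"jaw": 255},{"slide": [1,-2,-58],"dr": [0,0,0],"jaw": 255},{"slide": [1,-2,-66],"dr": [0,0,0],"jaw": 255},{"slide": [1,-2,-68],"dr": [0,0,0],"jaw": 255}]'

```text
clock: 14.45
ee_pos: [0.6142, -0.2396, 0.0212]
ee_rot: [1.462, 1.023, -1.464]
wrist_force: [-1.1, -0.3, 1.0]
opening: 0.0
```

Request:
arm_command --commands '[{"slide": [0,0,-1],"dr": [0,0,0],"jaw": 255},{"slide": [0,0,-2],"dr": [0,0,0],"jaw": 255},{"slide": [0,0,-3],"dr": [0,0,0],"jaw": 255},{"slide": [0,0,-4],"dr": [0,0,0],"jaw": 255}]'

```text
clock: 14.85
ee_pos: [0.6153, -0.2408, 0.0183]
ee_rot: [1.464, 1.021, -1.463]
wrist_force: [0.5, 0.1, -0.3]
opening: 0.0002
```

Request:
arm_command --commands '[{"slide": [0,0,-0.5],"dr": [0,0,0],"jaw": 255},{"slide": [0,0,-1],"dr": [0,0,0],"jaw": 255},{"slide": [0,0,-1.5],"dr": [0,0,0],"jaw": 255},{"slide": [0,0,-2],"dr": [0,0,0],"jaw": 255}]'

```text
clock: 15.25
ee_pos: [0.6151, -0.2408, 0.0159]
ee_rot: [1.464, 1.021, -1.463]
wrist_force: [-0.1, 0.2, 2.3]
opening: -0.0
```

```bash
python3 look.py c21 406 237
```

```text
{'clock': 15.35, 'ee_pos': array([ 0.61507782, -0.24074871,  0.01592161]), 'wrist_force': array([ 0.34403184, -0.329373  ,  2.32507898])}
```

View pics/c21.png

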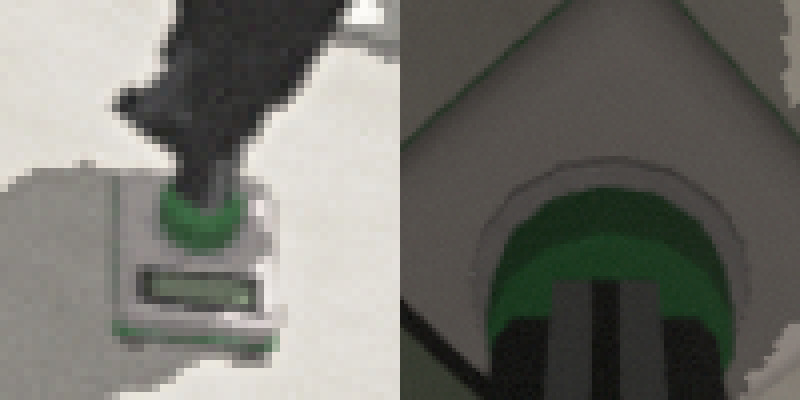

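The fingertip is on the green cap, central in both views, with contact at about 0.017. Pressing down to about 0.007.

Request:
arm_command --commands '[{"slide": [0,0,-0.5],"dr": [0,0,0],"jaw": 255},{"slide": [0,0,-1],"dr": [0,0,0],"jaw": 255},{"slide": [0,0,-1.5],"dr": [0,0,0],"jaw": 255},{"slide": [0,0,-2],"dr": [0,0,0],"jaw": 255},{"slide": [0,0,-2.5],"dr": [0,0,0],"jaw": 255}]'

```text
clock: 15.85
ee_pos: [0.6151, -0.2407, 0.0133]
ee_rot: [1.464, 1.021, -1.463]
wrist_force: [0.4, -1.0, 2.6]
opening: -0.0001
```

Request:
arm_command --commands '[{"slide": [0,0,-0.5],"dr": [0,0,0],"jaw": 255},{"slide": [0,0,-1],"dr": [0,0,0],"jaw": 255},{"slide": [0,0,-1.5],"dr": [0,0,0],"jaw": 255},{"slide": [0,0,-2],"dr": [0,0,0],"jaw": 255},{"slide": [0,0,-2.5],"dr": [0,0,0],"jaw": 255}]'

```text
clock: 16.35
ee_pos: [0.615, -0.2407, 0.0107]
ee_rot: [1.464, 1.021, -1.464]
wrist_force: [0.7, -1.2, 2.7]
opening: -0.0001
```

Request:
arm_command --commands '[{"slide": [0,0,-0.5],"dr": [0,0,0],"jaw": 255},{"slide": [0,0,-1],"dr": [0,0,0],"jaw": 255},{"slide": [0,0,-1.5],"dr": [0,0,0],"jaw": 255},{"slide": [0,0,-2],"dr": [0,0,0],"jaw": 255},{"slide": [0,0,-2.5],"dr": [0,0,0],"jaw": 255}]'

```text
clock: 16.85
ee_pos: [0.615, -0.2407, 0.0082]
ee_rot: [1.464, 1.021, -1.463]
wrist_force: [0.6, -0.5, 3.4]
opening: 0.0
```

Request:
arm_command --commands '[{"slide": [0,0,-0.5],"dr": [0,0,0],"jaw": 255},{"slide": [0,0,-1],"dr": [0,0,0],"jaw": 255},{"slide": [0,0,-1.5],"dr": [0,0,0],"jaw": 255},{"slide": [0,0,-1.5],"dr": [0,0,0],"jaw": 255}]'

```text
clock: 17.25
ee_pos: [0.615, -0.2407, 0.0069]
ee_rot: [1.464, 1.021, -1.463]
wrist_force: [-0.1, -1.0, 5.0]
opening: 0.0002
```

```bash
python3 look.py c22 406 237
```

```text
{'clock': 17.35, 'ee_pos': array([ 0.61504431, -0.24067049,  0.00695751]), 'wrist_force': array([ 0.04715238, -1.42049987,  5.52306262])}
```

View pics/c22.png

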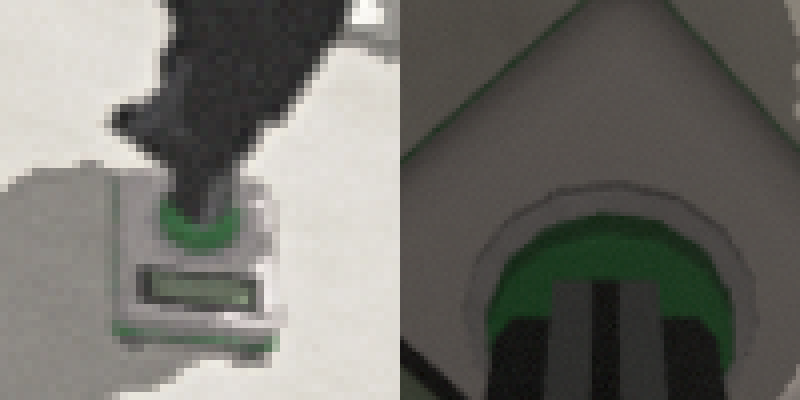

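Force is 5.5 N and the cap wall is as short as blue's was, so green is at its stop. One last 0.5 mm, then lift high enough to pass over the red-cap bottle.

Request:
arm_command --commands '[{"slide": [0,0,-0.5],"dr": [0,0,0],"jaw": 255},{"slide": [0,0,-0.5],"dr": [0,0,0],"jaw": 255}]'

```text
clock: 17.55
ee_pos: [0.6151, -0.2407, 0.0065]
ee_rot: [1.464, 1.021, -1.463]
wrist_force: [-0.0, -0.9, 5.8]
opening: -0.0002
```

Request:
arm_command --commands '[{"slide": [0,0,4],"dr": [0,0,0],"jaw": 255},{"slide": [0,0,20],"dr": [0,0,0],"jaw": 255},{"slide": [0,0,55],"dr": [0,0,0],"jaw": 255},{"slide": [0,0,90],"dr": [0,0,0],"jaw": 255},{"slide": [0,0,115],"dr": [0,0,0],"jaw": 255}]'

```text
clock: 18.05
ee_pos: [0.6147, -0.2403, 0.1228]
ee_rot: [1.464, 1.022, -1.463]
wrist_force: [1.2, 0.7, 0.1]
opening: -0.0001
```

Request:
arm_command --commands '[{"slide": [0,25,0],"dr": [0,0,0.04],"jaw": 255},{"slide": [0,65,0],"dr": [0,0,0.1],"jaw": 255},{"slide": [0,105,0],"dr": [0,0,0.16],"jaw": 255},{"slide": [0,145,0],"dr": [0,0,0.22],"jaw": 255},{"slide": [0,185,0],"dr": [0,0,0.28],"jaw": 255}]'

```text
clock: 18.55
ee_pos: [0.6139, -0.0539, 0.1204]
ee_rot: [1.26, 1.177, -1.262]
wrist_force: [0.6, -0.2, 0.3]
opening: -0.0001
```

Request:
arm_command --commands '[{"slide": [0,40,0],"dr": [0,0,0.06],"jaw": 255},{"slide": [0,80,0],"dr": [0,0,0.12],"jaw": 255},{"slide": [1,120,0],"dr": [0,0,0.18],"jaw": 255},{"slide": [2,155,0],"dr": [0,0,0.24],"jaw": 255},{"slide": [2,174,0],"dr": [0,0,0.27],"jaw": 255}]'

```text
clock: 19.05
ee_pos: [0.6159, 0.121, 0.1203]
ee_rot: [1.058, 1.3, -1.06]
wrist_force: [1.0, -0.1, -0.5]
opening: -0.0001
```

Request:
arm_command --commands '[{"slide": [0,0,-12],"dr": [0,0,0],"jaw": 255},{"slide": [0,0,-25],"dr": [0,0,0],"jaw": 255},{"slide": [0,0,-28],"dr": [0,0,0],"jaw": 255},{"slide": [0,0,-28],"dr": [0,0,0],"jaw": 255}]'

```text
clock: 19.45
ee_pos: [0.6161, 0.1168, 0.0917]
ee_rot: [1.062, 1.297, -1.066]
wrist_force: [-0.7, 0.3, 1.2]
opening: 0.0001
```

```bash
python3 - <<'E'
from rig import *
from h import *
cw=calibration('wrist');o=get_obs();w=read_camera("wrist")
a=read_camera("scene")
cv2.imwrite("pics/w30.png",w[:,:,::-1]);cv2.imwrite("pics/s30.png",a[:,:,::-1])
o=get_obs();print({k:o[k] for k in('clock','joint_pos','ee_pos','wrist_force')})
S=cv2.imread('pics/s30.png')[:,:,::-1].copy();print(cent(S,(330,242),'blue'),cent(S,(406,238),'green'))
p,st=cent(w,(321,210),'yellow',60);print(p,st,fish(cw,*p,.046))
E
```

```text
{'clock': 19.55, 'joint_pos': array([ 1.87803601e-01,  3.39123043e-01, -9.21902736e-03,  1.22268830e+00,
       -1.19234826e-04,  1.56236401e+00]), 'ee_pos': array([0.61699023, 0.11721544, 0.09319021]), 'wrist_force': array([ 0.93547789, -0.42972436, -0.28411055])}
(array([330. , 242.5]), array([326, 239,   9,   8,  60], dtype=int32)) (array([405.42857143, 238.04081633]), array([402, 235,   8,   7,  49], dtype=int32))
[324.631644   210.26637824] [ 303  187   44   47 1618] [0.61791971 0.12033411 0.046     ]
```

View pics/w30.png

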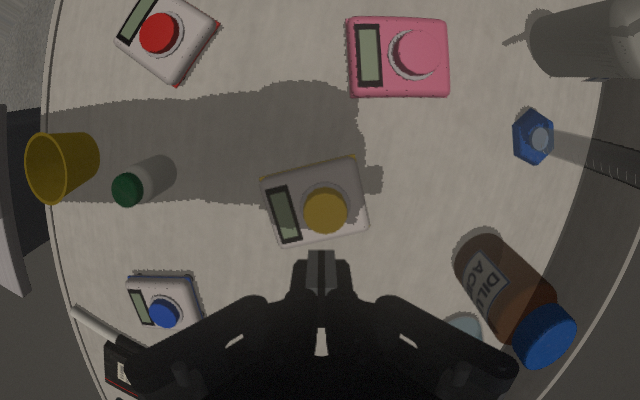

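View pics/s30.png

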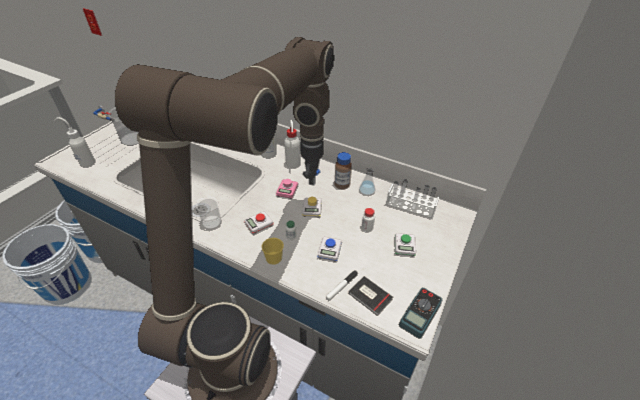

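Yellow cap at (325,210), which gives (0.618, 0.120). Both earlier caps are down, and the pink, red and acid-bottle objects are clear of the tool.

Request:
arm_command --commands '[{"slide": [1,2,-20],"dr": [0,0,0],"jaw": 255},{"slide": [1,2,-44],"dr": [0,0,0],"jaw": 255},{"slide": [1,2,-62],"dr": [0,0,0],"jaw": 255},{"slide": [1,2,-69],"dr": [0,0,0],"jaw": 255},{"slide": [1,2,-71],"dr": [0,0,0],"jaw": 255}]'

```text
clock: 20.05
ee_pos: [0.6178, 0.1198, 0.0219]
ee_rot: [1.062, 1.297, -1.063]
wrist_force: [0.0, -0.7, 0.0]
opening: -0.0001
```

Request:
arm_command --commands '[{"slide": [0,0,-1],"dr": [0,0,0],"jaw": 255},{"slide": [0,0,-2],"dr": [0,0,0],"jaw": 255},{"slide": [0,0,-3],"dr": [0,0,0],"jaw": 255},{"slide": [0,0,-4],"dr": [0,0,0],"jaw": 255}]'

```text
clock: 20.45
ee_pos: [0.6184, 0.1204, 0.0188]
ee_rot: [1.063, 1.296, -1.061]
wrist_force: [0.4, 0.1, 0.6]
opening: 0.0
```

Request:
arm_command --commands '[{"slide": [0,0,-0.5],"dr": [0,0,0],"jaw": 255},{"slide": [0,0,-1],"dr": [0,0,0],"jaw": 255},{"slide": [0,0,-1.5],"dr": [0,0,0],"jaw": 255},{"slide": [0,0,-2],"dr": [0,0,0],"jaw": 255}]'

```text
clock: 20.85
ee_pos: [0.618, 0.1204, 0.0164]
ee_rot: [1.062, 1.296, -1.062]
wrist_force: [-1.2, -0.4, 2.0]
opening: 0.0001
```

```bash
python3 look.py c31 312 200
```

```text
{'clock': 20.95, 'ee_pos': array([0.61802178, 0.1204189 , 0.01632594]), 'wrist_force': array([-0.06288474,  0.23927765,  1.31974743])}
```

View pics/c31.png

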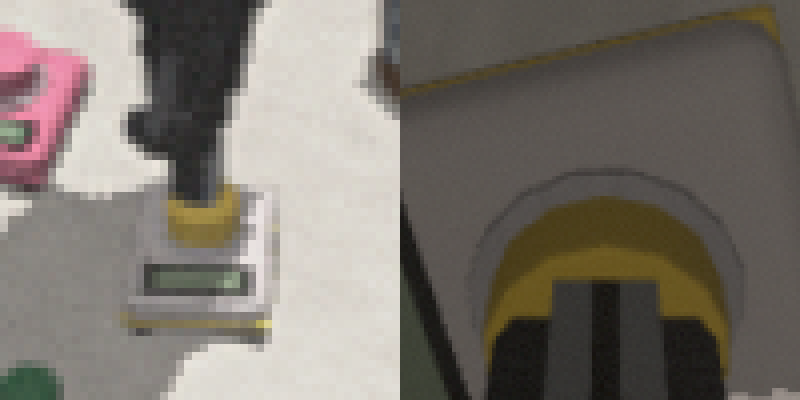

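Request:
arm_command --commands '[{"slide": [0,0,-0.5],"dr": [0,0,0],"jaw": 255},{"slide": [0,0,-1],"dr": [0,0,0],"jaw": 255},{"slide": [0,0,-1.5],"dr": [0,0,0],"jaw": 255},{"slide": [0,0,-2],"dr": [0,0,0],"jaw": 255},{"slide": [0,0,-2.5],"dr": [0,0,0],"jaw": 255}]'

```text
clock: 21.45
ee_pos: [0.618, 0.1204, 0.0137]
ee_rot: [1.062, 1.296, -1.062]
wrist_force: [-0.4, 0.3, 1.7]
opening: 0.0001
```

Request:
arm_command --commands '[{"slide": [0,0,-0.5],"dr": [0,0,0],"jaw": 255},{"slide": [0,0,-1],"dr": [0,0,0],"jaw": 255},{"slide": [0,0,-1.5],"dr": [0,0,0],"jaw": 255},{"slide": [0,0,-2],"dr": [0,0,0],"jaw": 255},{"slide": [0,0,-2.5],"dr": [0,0,0],"jaw": 255}]'

```text
clock: 21.95
ee_pos: [0.618, 0.1204, 0.0112]
ee_rot: [1.062, 1.296, -1.062]
wrist_force: [-0.4, 0.6, 3.0]
opening: -0.0001
```

Request:
arm_command --commands '[{"slide": [0,0,-0.5],"dr": [0,0,0],"jaw": 255},{"slide": [0,0,-1],"dr": [0,0,0],"jaw": 255},{"slide": [0,0,-1.5],"dr": [0,0,0],"jaw": 255},{"slide": [0,0,-2],"dr": [0,0,0],"jaw": 255},{"slide": [0,0,-2.5],"dr": [0,0,0],"jaw": 255}]'

```text
clock: 22.45
ee_pos: [0.618, 0.1204, 0.0087]
ee_rot: [1.062, 1.296, -1.062]
wrist_force: [-0.5, 0.7, 2.3]
opening: -0.0002
```

Request:
arm_command --commands '[{"slide": [0,0,-0.5],"dr": [0,0,0],"jaw": 255},{"slide": [0,0,-1],"dr": [0,0,0],"jaw": 255},{"slide": [0,0,-1.5],"dr": [0,0,0],"jaw": 255},{"slide": [0,0,-2],"dr": [0,0,0],"jaw": 255},{"slide": [0,0,-2],"dr": [0,0,0],"jaw": 255}]'

```text
clock: 22.95
ee_pos: [0.618, 0.1204, 0.0069]
ee_rot: [1.062, 1.296, -1.062]
wrist_force: [-2.3, 0.0, 5.5]
opening: -0.0002
```

```bash
python3 look.py c32 312 200
```

```text
{'clock': 23.05, 'ee_pos': array([0.61801845, 0.12037219, 0.00694067]), 'wrist_force': array([-0.94675261,  0.41199282,  4.90598828])}
```

View pics/c32.png

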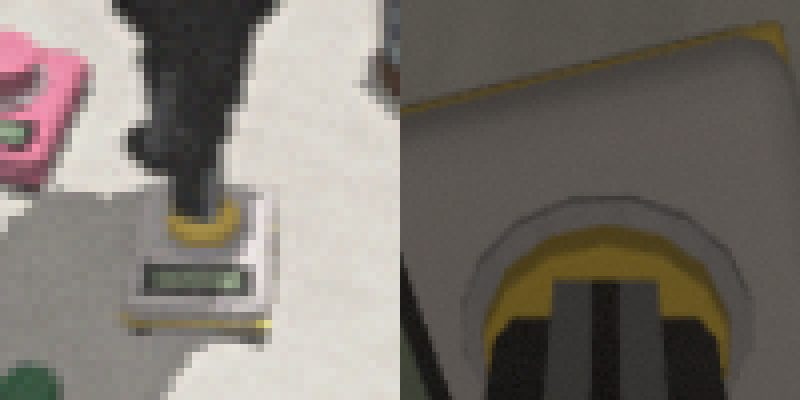

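Yellow is at its stop: about 5 N, and the cap wall is short. A final 0.5 mm, then lift away and check.

Request:
arm_command --commands '[{"slide": [0,0,-0.5],"dr": [0,0,0],"jaw": 255},{"slide": [0,0,-0.5],"dr": [0,0,0],"jaw": 255}]'

```text
clock: 23.25
ee_pos: [0.618, 0.1204, 0.0065]
ee_rot: [1.062, 1.296, -1.062]
wrist_force: [-0.3, 0.5, 6.7]
opening: -0.0001
```

Request:
arm_command --commands '[{"slide": [0,0,4],"dr": [0,0,0],"jaw": 255},{"slide": [0,0,20],"dr": [0,0,0],"jaw": 255},{"slide": [0,0,55],"dr": [0,0,0],"jaw": 255},{"slide": [0,0,95],"dr": [0,0,0],"jaw": 255},{"slide": [0,0,130],"dr": [0,0,0],"jaw": 255}]'

```text
clock: 23.75
ee_pos: [0.6175, 0.12, 0.1373]
ee_rot: [1.061, 1.297, -1.063]
wrist_force: [1.0, -0.5, -0.4]
opening: -0.0003
```

Request:
arm_command --commands '[{"slide": [-20,-20,10],"dr": [0,0,0],"jaw": 255},{"slide": [-50,-45,15],"dr": [0,0,0],"jaw": 255},{"slide": [-70,-60,15],"dr": [0,0,0],"jaw": 255},{"slide": [-75,-65,15],"dr": [0,0,0],"jaw": 255},{"slide": [-75,-65,15],"dr": [0,0,0],"jaw": 255}]'

```text
clock: 24.25
ee_pos: [0.5425, 0.0548, 0.1512]
ee_rot: [1.063, 1.296, -1.063]
wrist_force: [-0.3, 0.3, 0.5]
opening: 0.0001
```

```bash
python3 - <<'E'
from rig import *
from h import *
a=read_camera("scene");w=read_camera("wrist");cw=calibration('wrist')
cv2.imwrite("pics/s40.png",a[:,:,::-1]);cv2.imwrite("pics/w40.png",w[:,:,::-1])
I=[cv2.resize(cv2.imread(f'pics/{n}.png')[175:275,240:440],(600,300),interpolation=cv2.INTER_CUBIC) for n in('scene1','s40')]
cv2.imwrite("pics/c40.png",np.vstack(I))
o=get_obs();print({k:o[k] for k in('clock','ee_pos','wrist_force')})
for n,p in(('blue',(330,242)),('green',(406,238)),('yellow',(312,201)),('red',(260,217))): 
  q,s=cent(a,p,n);print(n,q,s,hit(calibration('scene'),*q,.039))
E
```

```text
{'clock': 24.35, 'ee_pos': array([0.54350946, 0.05561644, 0.15088212]), 'wrist_force': array([ 0.22216752,  0.24075546, -0.15601347])}
blue [330.  242.5] [326 239   9   8  60] [ 0.47075847 -0.03333042  0.039     ]
green [405.42857143 238.04081633] [402 235   8   7  49] [ 0.60961197 -0.24259253  0.039     ]
yellow [311.82352941 201.17647059] [308 198   9   7  51] [0.61261096 0.11497712 0.039     ]
red [259.80357143 216.94642857] [256 214   9   7  56] [0.45481641 0.23307591 0.039     ]
```

View pics/c40.png

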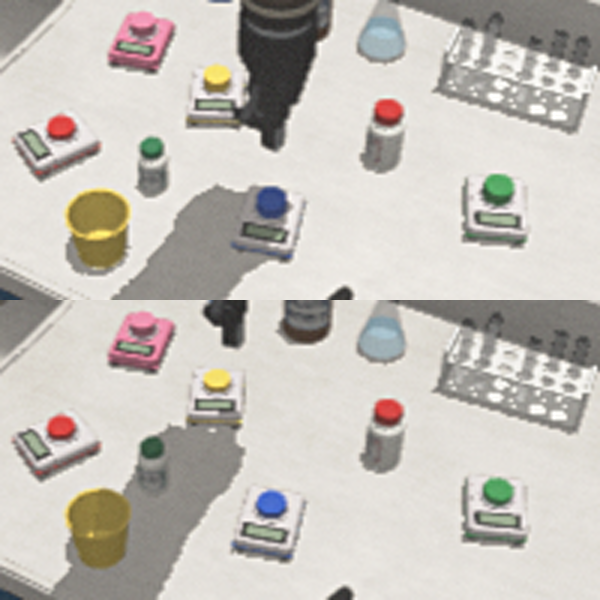

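View pics/w40.png

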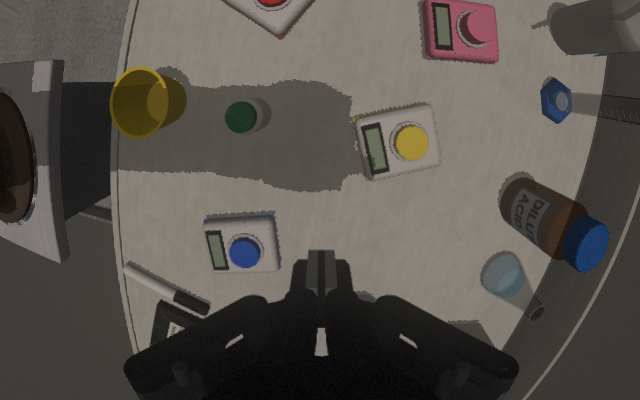

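The before and after crops show blue, green and yellow caps now low like red's. All timers and bystanders are in place, and the tool is clear with no force. Handing in.

```bash
python3 -c "
from rig import *
print(close_job())"
```

```text
the job is handed in; nothing more can be done
None
```

I pressed the blue, green and yellow buttons in that order with the shut fingertips, at 0.5 mm per row, and handed the job in at about 24 s of the 48 s limit. The hand-in reports no verdict.

- **Force:** each button travelled at about 2–4 N, then the force rose to about 6–7 N when it reached its stop. All three showed this.
- **Last images:** all three caps stand as low as the red one. All four timers and the bottles, beaker and cup look unmoved, except that I did not look closely at the beaker. The tool was clear, with wrist force near 0.
- **Disagreement:** first contact came with the reported TCP at z ≈ 0.017, not 0.046. The physical fingertip therefore sat about 29 mm higher than reported, and I did not find out why. I felt for the first contact by creeping down on force, and used that height for the other two buttons.
- **Camera offset:** the scene camera placed the caps about 6–10 mm from where the top camera did. I used the top and wrist cameras, which agreed within about 2 mm.

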